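# Unhasp the levelling plate and wedge it just off its pads

## Task

On the green levelling fixture, swing the red hasp off the catch and fold it right down. Then take the orange wedge by its black grip, lay it on the fixture's green apron and push its thin end straight in under the plate's dark front lip until the plate has just lifted off its two brass rest pads, by about 5 mm at the lip (the lip is then over the red line on the wedge) and never by much more. Finish while still holding the wedge there, flat on the apron and carrying the plate, with your hand not touching the plate, and leave the other things on the bench where they are.

Things in the scene. Friction and masses are not known exactly. Their poses are not given: they have to be found in the camera images.
- fixture: Levelling fixture, fixed to the bench: green base 245x120 mm, 10 mm thick. Origin at bench level, z up; x is the way the wedge is pushed in, y points to the side with the hasp. Base: x -145 to +100, y -60 to +60 mm. The aluminium plate on it (x -55 to +86, y +-50 mm; at rest underside 20, top 34 mm above the bench) is hinged at its rear: x +85, z 27 mm.
- apron (a point): Middle of the flat apron in front of the mouth: fixture x -100, y 0, on its top, 10 mm above the bench. The apron runs from fixture x -145 to -55 mm, bare but for a screw head (4 mm high, 12 mm across, at x -132, y -49) and the hasp, which folds down onto it at y +30 to +55 mm: lay the wedge beside it, at about y -12.
- front_lip (a point): Dark steel lip along the plate's front edge, part of it, 10 (x) x 100 (y) x 14 (z) mm. Origin at its middle: fixture x -50, y 0, z 27 mm at rest. It rests near two brass pads 14 mm across (centres fixture x -45, y +-43 mm), which leave a mouth 72 mm wide and 10 mm high under it for the wedge.
- lip_edge (a point): Middle of the lower front edge of the plate's lip: fixture x -55, y 0, 20 mm above the bench at rest. It rises as the plate lifts.
- work_top (a point): Top of a brass test bar (18 mm across) clamped in a steel vee block on the plate (both fixed; fixture x +16 to +74, y -37 to +13 mm): 65 mm above the bench.
- catch_top (a point): Middle of the catch's top: a steel nib on the plate, 12 (x) x 16 (y) x 7.5 (z) mm, just behind the lip's front edge; fixture x -49, y +42, 41.5 mm above the bench.
- plate (a joint): Angle of the hinged plate, rad: 0 = lying on its pads, grows as the front lifts (5 mm at the lip = 0.036; the lip's edge is 140 mm from the hinge). It falls back if not carried; 4 to 7 N at the lip lift it. With the hasp on it can lift only about 2 mm.
- hasp (a joint): Angle of the hasp, rad: 0 = upright, its hook over the catch (starts within 0.12 of it), grows as it swings away from the plate (to fixture -x) and down; 1.55 = the stop, lying level over the apron. Light, with a little friction, so it stays where it is left (about 0.7 N at the tab moves it).
- hasp_hinge (a point): Hinge of the hasp on the apron, in front of the lip: fixture x -63, y +42, 14 mm above the bench; the hinge axis is parallel to the fixture's y.
- hasp_tip (a point): Middle of the hasp's top end. The hasp is a red flat strap 20 mm wide (along fixture y), 4 mm thick, 54 mm long from its hinge, so its top is 68 mm above the bench when upright. A steel hook, 16 mm wide, leaves it 29 to 33 mm from the hinge and reaches 17 mm back (to fixture +x) over the catch; the 21 mm above the hook is the tab to push or pinch.
- hopper_top (a point): Top of the front of the tall hopper rig that stands fixed at the back: it fills about world x 0.60 to 0.82, y -0.10 to +0.18 m, up to 0.30 m, with a knob standing out to x 0.55 at y -0.08, z 0.21. Keep hand and wrist clear: pass in front of it high. A toggle clamp (x 0.53 to 0.69, y 0.31 to 0.37 m) is 0.18 m tall.
- wedge: Loose orange levelling wedge, about 0.16 kg, 100 mm long (x), 30 mm wide (y), on the bench. Origin in the middle of its underside; x points to the thin end. 4 mm high there (x +50), rising evenly 1 in 5 to 24 mm at the heel (x -50). A red line crosses the slope 55 mm from the thin end, where it is 15 mm high: with the lip over it the lift is 5 mm.
- wedge_grip (a point): Where to take the wedge: inside its black ribbed grip block (20 mm along wedge x, 24 mm along wedge y, standing on the heel up to 62 mm above the underside), 39 mm behind the wedge's origin and 46 mm above its underside. Grasp across the 24 mm.
- tape_roll: Bystander, not to be disturbed: yellow roll of tape lying flat, 63 mm across, 19 mm high. Origin at the middle of its underside.
- driver_yellow: Bystander, not to be disturbed: screwdriver with a yellow handle, 31x183x29 mm, lying along its own y. Origin at the middle of its underside.
- bush_2: Bystander, not to be disturbed: plain steel bush, 29 mm across, 22 mm high, standing. Origin at the middle of its underside.
- marker_1: Bystander, not to be disturbed: blue marker pen, 14x129x12 mm, lying along its own y. Origin at the middle of its underside.
- brush: Bystander, not to be disturbed: paint brush with a wooden handle, 33x145x10 mm, lying along its own y. Origin at the middle of its underside.
- spanner_10: Bystander, not to be disturbed: small open and ring spanner, 26x132x6 mm, lying along its own y. Origin at the middle of its underside.

How it is judged:
By the outcome, as a careful person would: the job done as asked, in the order asked, and still so for the second after the job is handed in, while the arm keeps its last pose, push and grip.
It also fails if it takes over 64 s, if anything falls off the work surface, if the arm or the gripper's body presses on something with over 40 N, if the wrist force passes 120 N, or if a joint passes its speed limit or range.

## Robot

A 6-joint arm with a two-finger parallel gripper is mounted at the origin on a cart in front of the work surface, level with it; the furniture and walls round the work are solid. World frame = base frame: x ahead of the robot, y to its left, z up, the work surface at z = 0. Lengths are in mm, angles in rad, forces in N, time in s.
With the tool pointing down it reaches from about 275 to 1000 mm from the base axis. Payload 8.4 kg.
Tool frame: the origin (TCP) lies midway between the tips of the shut fingers; the grasp point (between the pads) lies 19 mm behind it; z points along the fingers, y is the line along which they close (so a half turn about z gives the same grasp; the last joint's range is limited). The gripper opens to 85 mm and grips with 20 to 120 N. Pads are 22 mm wide; open, the fingers measure 114 mm over their backs; the gripper's body (76 mm by 85 mm) begins 54 mm behind the grasp point. The pads swing forward as they close: fully open they stand 13 mm farther back than shut.
Start: joints at [1.158, 0.353, 1.633, -0, 1.155, -0.002], TCP at [249.588, 573.004, 231.281] pointing down, gripper open.
Joint ranges: [-2.63, 2.63], [-0.92, 2.1], [0.06, 2.66], [-1.3, 4.44], [0, 2.69], [-3.02, 3.02]. Speed limits (rad/s): [2.22, 2.22, 2.79, 3.14, 3.14, 3.14].

## Interface

Orientations are given as [roll, pitch, yaw] about the fixed x, y, z axes, in that order (R = Rz(yaw) Ry(pitch) Rx(roll)).
In Python, from rig import monitor, imaging, r gives the robot as it stands.
- The arm moves only by the tool drive_tool, never from a script. Its argument "plan" is a list of rows, each an object of numbers: "x", "y", "z": the shift along the tool's x, y, z in units of 50 mm (1.0 is 50 mm); "ax", "ay", "az": the turn, a rotation vector about the tool's x, y, z in units of 6 degrees (1.0 is 6 degrees); "hand": the finger opening in mm, from 0 to 85.4. In form: [{"x": .., "y": .., "z": .., "ax": .., "ay": .., "az": .., "hand": ..}, ...]. A call has 1 to 8 rows; each row is the pose to reach, as a shift and turn from the pose commanded when the call began, along the tool's axes at that moment; what a row does not reach only later rows make up. A row lasts 1/10 s, in which the tool goes at most 50 mm and 8.59 degrees, less where a joint would pass 70% of its speed; a pose out of reach is approached as far as the arm can. A call with a gripper value outside its range is refused whole. The fingers move at their own pace and stop on an object; "grip_force" is the grip in N (left out, the last holds). Time passes only in rows, so rows that repeat a pose let the fingers close. It gives the time, the measured TCP pose, the force, the opening and the grip force at its end, in the units of the state.
- monitor.sense(): the state, without advancing time (a new reading comes with each control period).
- imaging.grab_frame(name): name is "side" or "top"; returns the picture (420x560x3 uint8, red, green, blue); there is no depth.
- imaging.camera_info(name): a dict with "mtx" (3x3 intrinsics, pixels), "dist" ([k1, k2, p1, p2, k3] as OpenCV has them; the pictures are not rectified), "R" (3x3) and "t" (3): a world point X has camera coordinates R X + t. Camera axes: x right, y down, z forward; pixel columns grow to the right and rows downward; lengths in mm; the calibration is good to about 2 mm. A picture is of the moment at which its call begins. camera_info takes no time and is no camera call.
- r.sign_off(): hands the job in; it is judged then, once.
The state is a dict: "clock": time; "qpos": joint angles; "qvel": joint speeds; "joint_efforts": joint torques, N m; "eef_pos": TCP position; "tcp_rot": TCP orientation; "contact_force": force on the tool from outside, world axes, zero at the start; "wrist_torque": the same for the moment, N m; "opening": opening from 0.0 (shut) to 1.0 (fully open); "grasp_force": force on a finger pad.
Only numpy, scipy, OpenCV 4.12 (cv2) and the standard library are available. Lean on these libraries where they do the work, as an engineer would, in place of code of your own. Each camera call takes 0.05 s, during which the arm holds its last target. There are 200 camera calls.

## Working session

There is one attempt and no reset: what is moved stays moved. The work goes in short steps, Python scripts to look and compute and a tool call to move; the robot and the scene stay as the last step left them, time stands still between calls to the robot, and variables do not carry over. Pictures are saved under pics/ and viewed, at most 10 in all, crops included, and the job is handed in when it is done.

Besides the shell and the picture viewer there is one more tool, called after "Request:" by a JSON object that holds its "op" and its "data". drive_tool: Moves the arm, as the interface text tells. Its arguments: {"type":"object","properties":{"plan":{"type":"array","items":{"type":"object","properties":{"x":{"type":"number"},"y":{"type":"number"},"z":{"type":"number"},"ax":{"type":"number"},"ay":{"type":"number"},"az":{"type":"number"},"hand":{"type":"number"}}}},"grip_force":{"type":"number"}},"required":["plan"]}

```bash
mkdir -p pics; ls
python3 - <<'E'
from rig import monitor, imaging, r
import cv2,json
for n in ("side","top"):
    im=imaging.grab_frame(n); cv2.imwrite(f"pics/{n}0.png",cv2.resize(im[:,:,::-1],(784,588),interpolation=cv2.INTER_CUBIC)); cv2.imwrite(f"raw_{n}0.png",im[:,:,::-1])
    c=imaging.camera_info(n); print({k:(v.tolist() if hasattr(v,'tolist') else v) for k,v in c.items()})
print(monitor.sense())
E
```

```text
pics
{'mtx': [[498.24622587604694, 0.0, 281.6397856395791], [0.0, 498.24622587604694, 209.94955735708282], [0.0, 0.0, 1.0]], 'dist': [-0.10539607618951874, 0.0, 0.0, 0.0, 0.0], 'R': [[-0.9179217466593156, -0.3959206583796186, -0.025816647306738494], [-0.13394082571895752, 0.37046875033606447, -0.9191369648916086], [0.3734695733465245, -0.8402379051748878, -0.3930912622937336]], 't': [547.6805486320557, 203.24454927516857, 1409.170392229843]}
{'mtx': [[523.7348687817494, 0.0, 276.9592513463418], [0.0, 523.7348687817494, 209.8063082147501], [0.0, 0.0, 1.0]], 'dist': [-0.04824505313407709, 0.0, 0.0, 0.0, 0.0], 'R': [[-0.0836555210183764, -0.9964865950564036, -0.004027365893327866], [-0.9759004944318671, 0.08274338176297673, -0.20192017665915213], [0.2015439871858768, -0.01296142921598725, -0.9793937015224763]], 't': [162.9344690985316, 555.7207228425002, 1474.8353899949698]}
{'clock': 0.1, 'qpos': array([ 1.15759708e+00,  3.53585177e-01,  1.63404824e+00, -9.01210638e-06,
        1.15521194e+00, -2.39096720e-03]), 'qvel': array([ 0.00094209, -0.00118891, -0.00133759,  0.0006718 , -0.00148205,
        0.00172701]), 'joint_efforts': array([ 1.46731545e-03, -6.06349683e+01, -3.42823148e+01,  1.68697807e-04,
        3.89156266e-03,  2.03600132e-05]), 'eef_pos': array([249.42078679, 572.61078768, 230.63776499]), 'tcp_rot': array([-3.14033994e+00,  5.24524783e-06,  2.73078802e+00]), 'contact_force': array([-0.46695508,  0.43986653,  0.19006383]), 'wrist_torque': array([ 0.00378605, -0.03173045, -0.00356109]), 'grasp_force': 0.0, 'opening': 0.9997776387231209}
```

View pics/top0.png

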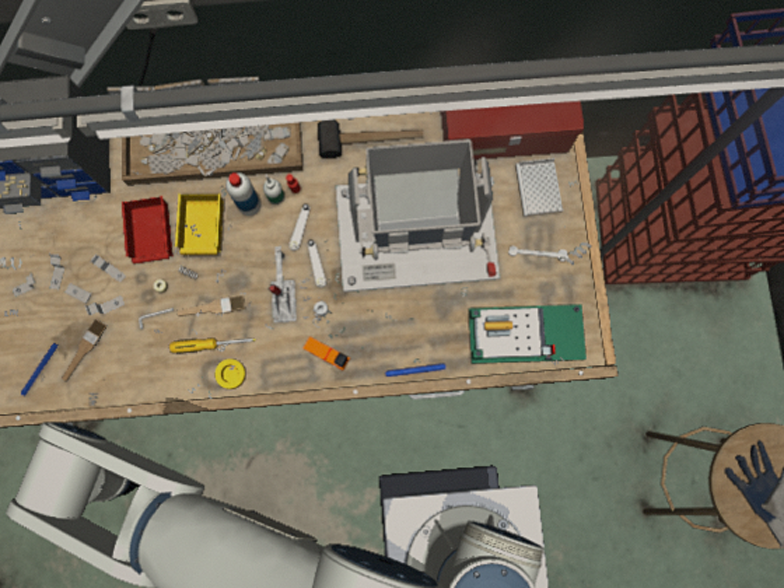

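View pics/side0.png

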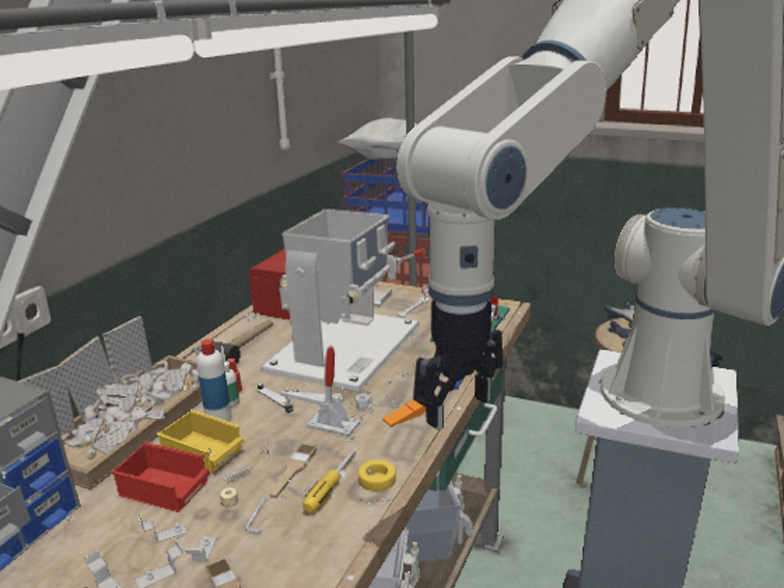

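Top view (784 px wide): the fixture is at lower right (470–585, 305–362), with the apron on its right end and the hasp at (548,350). The wedge is at (326,353) with its grip at (341,359) and its thin end pointing up-left. That puts fixture x along about world +y. The side view shows the arm hiding the fixture, and part of the wedge.

```bash
cat > h.py <<'E'
import numpy as np, cv2
from scipy.optimize import minimize
from rig import imaging
def cam(n):
    c=imaging.camera_info(n); return {k:np.array(v,float) for k,v in c.items()}
def proj(c,P):
    return cv2.projectPoints(np.asarray(P,float).reshape(-1,1,3),cv2.Rodrigues(c['R'])[0],c['t'],c['mtx'],c['dist'])[0].reshape(-1,2)
def back(c,uv,z):
    n=cv2.undistortPoints(np.asarray(uv,float).reshape(-1,1,2),c['mtx'],c['dist']).reshape(-1,2)
    d=np.c_[n,np.ones(len(n))]@c['R']; o=-c['R'].T@c['t']; s=(z-o[2])/d[:,2]
    return o+d*s[:,None]
def place(P,x,y,yaw,z=0):
    P=np.asarray(P,float); a,b=np.cos(yaw),np.sin(yaw)
    return np.c_[x+a*P[:,0]-b*P[:,1], y+b*P[:,0]+a*P[:,1], P[:,2]+z]
def box(x0,x1,y0,y1,z0,z1): return np.array([[x,y,z] for x in(x0,x1) for y in(y0,y1) for z in(z0,z1)],float)
WB=np.array([[x,y,z] for y in(-15,15) for x,z in((50,0),(50,4),(-50,0),(-50,24))],float)
WG=box(-49,-29,-12,12,20,62)
BASE=box(-145,100,-60,60,0,10)
def sil(c,parts,shape,S=8):
    m=np.zeros((shape[0]*S,shape[1]*S),np.uint8)
    for P in parts:
        h=cv2.convexHull(proj(c,P).astype(np.float32)); cv2.fillConvexPoly(m,np.round((h+.5)*S-.5).astype(np.int32),255)
    return cv2.resize(m,(shape[1],shape[0]),interpolation=cv2.INTER_AREA)/255.
E
python3 - <<'E'
from h import *
im=cv2.imread('raw_top0.png'); c=cam('top'); print('campos',-c['R'].T@c['t'])
hsv=cv2.cvtColor(im,cv2.COLOR_BGR2HSV)
o=cv2.inRange(hsv,(5,180,120),(16,255,255)); o[:, :200]=0;o[:,280:]=0;o[:230]=0; o[275:]=0
g=cv2.inRange(hsv,(65,90,40),(90,255,200)); g[:,:320]=0; g[:210]=0; g[270:]=0; g[:,430:]=0
for m,z in((o,8),(g,10)):
    v,u=np.nonzero(m); w=back(c,np.c_[u,v],z); print(len(u),u.min(),u.max(),v.min(),v.max(),cv2.minAreaRect(w[:,:2].astype(np.float32)),w.mean(0))
a=cv2.resize(im[205:275,325:425],None,fx=6,fy=6,interpolation=cv2.INTER_CUBIC)
b=cv2.resize(im[235:270,205:260],None,fx=3.6,fy=3.6*2,interpolation=cv2.INTER_CUBIC); b=cv2.resize(im[230:275,205:255],None,fx=4,fy=4,interpolation=cv2.INTER_CUBIC)
p=np.zeros((420,800,3),np.uint8); p[:a.shape[0],:600]=a; p[:b.shape[0],600:600+b.shape[1]]=b; cv2.imwrite('pics/crop1.png',p)
E
```

```text
campos [ 258.71429115  135.49577692 1557.311915  ]
236 217 249 241 263 ((461.07232666015625, 256.870849609375), (96.98540496826172, 28.603897094726562), 56.76540756225586) [465.87374028 265.15046136   8.        ]
1312 335 417 218 259 ((466.5196228027344, -172.54994201660156), (242.54702758789062, 117.1180419921875), 87.2499008178711) [ 460.26792731 -216.44804412   10.        ]
```

View pics/crop1.png

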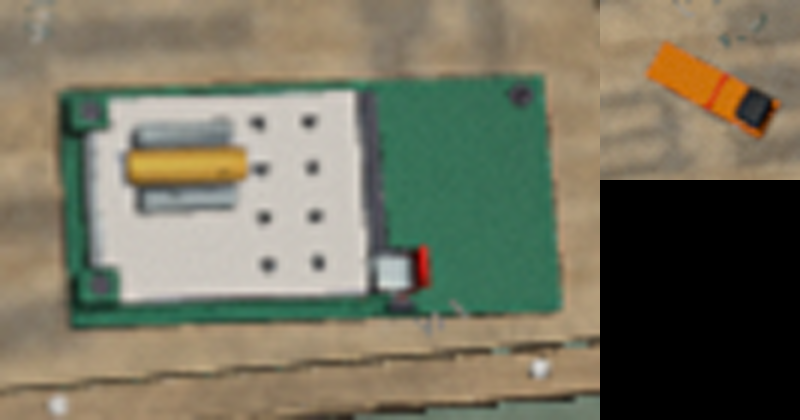

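The crop shows the hasp's red top at crop (423,267), with the pale hook over the catch at (393,270). The wedge's red line and black heel grip are clear. Next I refine both poses by fitting silhouettes.

```bash
cat > fit.py <<'E'
from h import *
im=cv2.imread('raw_top0.png'); c=cam('top'); hsv=cv2.cvtColor(im,cv2.COLOR_BGR2HSV)
g=cv2.inRange(hsv,(65,70,30),(92,255,200)); g[:,:320]=0; g[:210]=0; g[270:]=0; g[:,430:]=0
pts=np.argwhere(g)[:,::-1]; hm=np.zeros_like(g); cv2.fillConvexPoly(hm,cv2.convexHull(pts.astype(np.int32)),1)
f=lambda p: np.sum((sil(c,[place(BASE,*p[:2],p[2]/57.3)],g.shape,4)-hm)**2)
s=minimize(f,[467.6,-150.1,87.25],method='Nelder-Mead',options=dict(initial_simplex=[[467.6,-150.1,87.25],[471,-150,87.25],[467,-146,87.3],[467,-150,89]],xatol=.05,fatol=.1)); print('fixture',s.x,s.fun,hm.sum())
F=s.x
o=cv2.inRange(hsv,(3,150,80),(18,255,255)); k=cv2.inRange(hsv,(0,0,0),(180,255,75)); m=(o|k)>0
m[:,:200]=0;m[:,265:]=0;m[:235]=0;m[270:]=0
n,l,st,_=cv2.connectedComponentsWithStats(m.astype(np.uint8)); m=l==1+np.argmax(st[1:,4])
f=lambda p: np.sum((sil(c,[place(WB,*p[:2],p[2]/57.3),place(WG,*p[:2],p[2]/57.3)],g.shape,4)-m)**2)
p0=[461,257,56.8]
s=minimize(f,p0,method='Nelder-Mead',options=dict(initial_simplex=[p0,[465,257,57],[461,261,57],[461,257,61]],xatol=.05,fatol=.1)); print('wedge',s.x,s.fun,m.sum())
W=s.x
gp=place([[-39,0,46]],W[0],W[1],W[2]/57.3); print('grip',gp,proj(c,gp))
for nm,P in dict(hinge=[-63,42,14],hasp_tip=[-63,42,68],apron=[-100,-12,10],rodtop=[45,-12,65],screw=[-132,-49,14],catch=[-49,42,41.5]).items():
    q=place([P],F[0],F[1],F[2]/57.3); print(nm,q.round(1),proj(c,q).round(1),((proj(c,q)-[325,205])*6).round())
v,u=np.nonzero(cv2.inRange(hsv,(0,180,80),(4,255,255))); k=(u>385)&(u<410)&(v>240)&(v<260); print('red',u[k].mean(),v[k].mean())
E
python3 fit.py
```

```text
fixture [ 468.32673611 -150.42469779   86.88342335] 44.954248366013076 3258
wedge [461.62249115 257.68934363  56.29381299] 17.033494809688577 334
grip [[439.9777071  225.24703601  46.        ]] [[242.93555638 256.67186493]]
hinge [[ 423. -211.   14.]] [[390.9 251.2]] [[395. 277.]]
hasp_tip [[ 423. -211.   68.]] [[394.8 248.8]] [[419. 263.]]
apron [[ 474.9 -250.9   10. ]] [[401.6 233. ]] [[459. 168.]]
rodtop [[ 482.8 -106.1   65. ]] [[356.  231.5]] [[186. 159.]]
screw [[ 510.1 -284.9   14. ]] [[411.5 220.3]] [[519.  92.]]
catch [[ 423.7 -197.1   41.5]] [[388.1 250.1]] [[378. 271.]]
red 395.0 249.0
```

```bash
cat > go.py <<'E'
import sys, numpy as np
from scipy.spatial.transform import Rotation as Ro
from rig import monitor
F=np.array([468.3,-150.4]); FY=86.9
def fw(x,y):
    a=np.radians(FY); return F+[np.cos(a)*x-np.sin(a)*y, np.sin(a)*x+np.cos(a)*y]
def state():
    s=monitor.sense(); return s, np.array(s['eef_pos']), Ro.from_euler('xyz',s['tcp_rot'])
def delta(xyz,yaw):
    s,p,R=state(); d=R.inv().apply(np.array(xyz)-p)/50
    rv=np.degrees((R.inv()*Ro.from_euler('xyz',[180,0,yaw],degrees=True)).as_rotvec())/6
    return np.r_[d,rv].round(3)
def fdelta(x,y,z,yaw=FY): return delta([*fw(x,y),z],yaw)
def rep():
    s,p,R=state(); a=np.radians(FY); q=p[:2]-F
    print('t',round(s['clock'],2),'fix',(np.array([[np.cos(a),np.sin(a)],[-np.sin(a),np.cos(a)]])@q).round(1),'p',p.round(1),'rot',np.degrees(s['tcp_rot']).round(1),'F',np.round(s['contact_force'],1),'op',round(s['opening'],3),'gf',round(s['grasp_force'],1))
E
python3 -c "
from go import *
rep(); print(fw(-34,42)); print(delta([336,186,231],121)); print(fdelta(-34,42,200)); print(delta([*fw(-34,42),130],86.9))"
```

```text
t 0.1 fix [710.1 257.7] p [249.4 572.6 230.6] rot [-179.9    0.   156.5] F [-0.5  0.4  0.2] op 1.0 gf 0.0
[ 424.5227802  -182.07893665]
[-4.675e+00 -6.397e+00  1.000e-03 -1.200e-02  4.000e-03  5.910e+00]
[-9.2380e+00 -1.2439e+01  6.2800e-01 -1.0000e-02  7.0000e-03  1.1594e+01]
[-9.2380e+00 -1.2437e+01  2.0280e+00 -1.0000e-02  7.0000e-03  1.1594e+01]
```

Request:
{"op": "drive_tool", "data": {"plan": [{"x": -4.67,"y": -6.4,"z": 0,"az": 5.9,"hand": 0},{"x": -4.67,"y": -6.4,"z": 0,"az": 5.9,"hand": 0},{"x": -4.67,"y": -6.4,"z": 0,"az": 5.9,"hand": 0},{"x": -4.67,"y": -6.4,"z": 0,"az": 5.9,"hand": 0},{"x": -4.67,"y": -6.4,"z": 0,"az": 5.9,"hand": 0},{"x": -4.67,"y": -6.4,"z": 0,"az": 5.9,"hand": 0},{"x": -4.67,"y": -6.4,"z": 0,"az": 5.9,"hand": 0},{"x": -4.67,"y": -6.4,"z": 0,"az": 5.9,"hand": 0}]}}

```text
invalid input
```

```bash
python3 -c "
from go import *
rep(); print(fdelta(-34,42,200))"
```

```text
t 0.1 fix [710.1 257.7] p [249.4 572.6 230.6] rot [-179.9    0.   156.5] F [-0.5  0.4  0.2] op 1.0 gf 0.0
[-9.2380e+00 -1.2439e+01  6.2800e-01 -1.0000e-02  7.0000e-03  1.1594e+01]
```

Request:
{"op": "drive_tool", "data": {"plan": [{"x": -4.67,"y": -6.4,"z": 0,"ax": 0,"ay": 0,"az": 5.9,"hand": 0},{"x": -4.67,"y": -6.4,"z": 0,"ax": 0,"ay": 0,"az": 5.9,"hand": 0},{"x": -4.67,"y": -6.4,"z": 0,"ax": 0,"ay": 0,"az": 5.9,"hand": 0},{"x": -4.67,"y": -6.4,"z": 0,"ax": 0,"ay": 0,"az": 5.9,"hand": 0},{"x": -4.67,"y": -6.4,"z": 0,"ax": 0,"ay": 0,"az": 5.9,"hand": 0},{"x": -4.67,"y": -6.4,"z": 0,"ax": 0,"ay": 0,"az": 5.9,"hand": 0},{"x": -4.67,"y": -6.4,"z": 0,"ax": 0,"ay": 0,"az": 5.9,"hand": 0},{"x": -4.67,"y": -6.4,"z": 0,"ax": 0,"ay": 0,"az": 5.9,"hand": 0}]}}

```text
clock: 0.9
eef_pos: [335.6, 184.3, 231.2]
tcp_rot: [3.142, 0.0, 2.113]
contact_force: [1.3, -0.7, 0.3]
opening: 0.002
grasp_force: 0.0
```

```bash
python3 -c "
from go import *
rep(); print(fdelta(-34,42,200))"
```

```text
t 0.9 fix [327.  150.6] p [335.6 184.3 231.2] rot [180.    0.  121.1] F [ 1.3 -0.7  0.3] op 0.002 gf 0.0
[-7.194e+00 -2.260e+00  6.250e-01  1.000e-03  2.000e-03  5.697e+00]
```

Request:
{"op": "drive_tool", "data": {"plan": [{"x": -7.19,"y": -2.26,"z": 0.62,"ax": 0,"ay": 0,"az": 5.7,"hand": 0},{"x": -7.19,"y": -2.26,"z": 0.62,"ax": 0,"ay": 0,"az": 5.7,"hand": 0},{"x": -7.19,"y": -2.26,"z": 0.62,"ax": 0,"ay": 0,"az": 5.7,"hand": 0},{"x": -7.19,"y": -2.26,"z": 0.62,"ax": 0,"ay": 0,"az": 5.7,"hand": 0},{"x": -7.19,"y": -2.26,"z": 0.62,"ax": 0,"ay": 0,"az": 5.7,"hand": 0},{"x": -7.19,"y": -2.26,"z": 0.62,"ax": 0,"ay": 0,"az": 5.7,"hand": 0},{"x": -7.19,"y": -2.26,"z": 0.62,"ax": 0,"ay": 0,"az": 5.7,"hand": 0},{"x": -7.19,"y": -2.26,"z": 0.62,"ax": 0,"ay": 0,"az": 5.7,"hand": 0}]}}

```text
clock: 1.7
eef_pos: [424.9, -183.2, 200.0]
tcp_rot: [3.141, 0.001, 1.514]
contact_force: [-0.3, 0.7, -0.8]
opening: -0.0
grasp_force: 0.0
```

Run:
```python
from go import *
from h import *
rep(); print(fdelta(-34,42,58))
im=imaging.grab_frame('side')[:,:,::-1]; cv2.imwrite('raw_side1.png',im); c=cam('side')
im2=imaging.grab_frame('top')[:,:,::-1]; cv2.imwrite('raw_top1.png',im2)
Ps={'tip':[-63,42,68],'hinge':[-63,42,14],'catch':[-49,42,41.5],'c1':[-145,60,10],'c2':[-145,-60,10],'c3':[100,60,10],'lip':[-55,0,20]}
for k,P in Ps.items(): print(k,proj(c,[*fw(*P[:2]),P[2]]).round(1))
g=place(WG,461.6,257.7,np.radians(56.3)); u=proj(c,g); print('grip px',u.min(0),u.max(0))
a=cv2.resize(im[190:330,230:420],None,fx=4,fy=4,interpolation=cv2.INTER_CUBIC); cv2.imwrite('pics/s1.png',a)
```

```text
t 1.7 fix [-35.1  41.6] p [ 424.9 -183.2  200. ] rot [180.    0.   86.8] F [-0.3  0.7 -0.8] op -0.0 gf 0.0
[ 0.024 -0.01   2.839  0.003  0.006 -0.025]
tip [[351.5 211.7]]
hinge [[351.  225.8]]
catch [[349.9 220.2]]
c1 [[363.1 218.8]]
c2 [[332.2 213.7]]
c3 [[339.6 247.6]]
lip [[339.  223.2]]
grip px [295.54269008 269.54655678] [306.64609679 288.56614916]
```

View pics/s1.png

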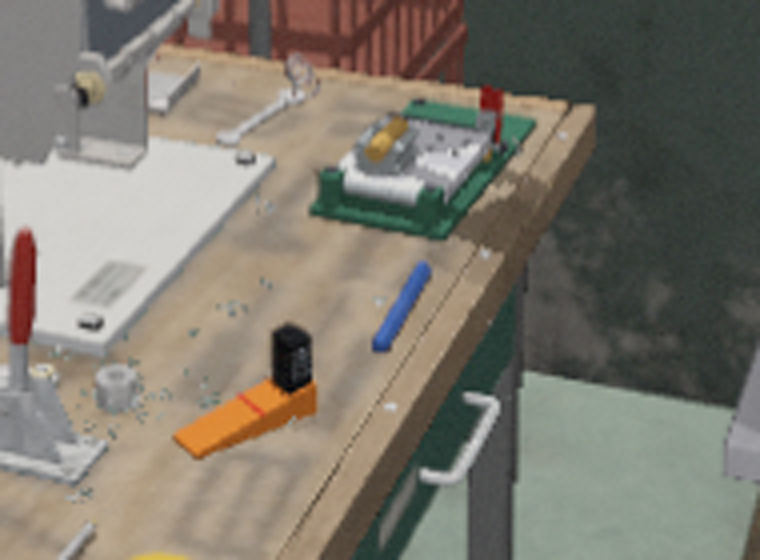

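The side view shows the hasp tip at crop (490,88), where I predicted (486,87). The fixture corners agree to about 1 px. The wedge is fully visible, with its grip at (293,357) and thin end at (187,445). Next I lower the fingers behind the tab.

Request:
{"op": "drive_tool", "data": {"plan": [{"x": 0.02,"y": -0.01,"z": 1.0,"ax": 0,"ay": 0,"az": 0,"hand": 0},{"x": 0.02,"y": -0.01,"z": 2.0,"ax": 0,"ay": 0,"az": 0,"hand": 0},{"x": 0.02,"y": -0.01,"z": 2.6,"ax": 0,"ay": 0,"az": 0,"hand": 0},{"x": 0.02,"y": -0.01,"z": 2.83,"ax": 0,"ay": 0,"az": 0,"hand": 0},{"x": 0.02,"y": -0.01,"z": 2.83,"ax": 0,"ay": 0,"az": 0,"hand": 0}]}}

```text
clock: 2.3
eef_pos: [423.1, -178.0, 57.8]
tcp_rot: [-3.139, -0.001, 1.516]
contact_force: [-0.5, -0.7, -0.3]
opening: -0.0
grasp_force: 0.0
```

```bash
cat > fitw.py <<'E'
from h import *
from go import fw
import sys
def mask(im):
    hsv=cv2.cvtColor(im,cv2.COLOR_BGR2HSV); o=cv2.inRange(hsv,(3,150,80),(18,255,255)); k=cv2.inRange(hsv,(0,0,0),(180,255,80)); return (o|k)>0
def big(m,win):
    z=np.zeros_like(m); a=slice(win[2],win[3]),slice(win[0],win[1]); z[a]=m[a]
    n,l,st,_=cv2.connectedComponentsWithStats(z.astype(np.uint8)); return l==1+np.argmax(st[1:,4])
T=cam('top'); S=cam('side')
mt=big(mask(cv2.imread('raw_top0.png')),(200,265,235,270)); ms=big(mask(cv2.imread('raw_side1.png')),(270,312,268,306)); print(mt.sum(),ms.sum())
shs=np.array([0.7,1.2])
def img(p,c,sh=None):
    c=dict(c)
    if sh is not None: c['mtx']=c['mtx'].copy(); c['mtx'][:2,2]+=sh
    return sil(c,[place(P,p[0],p[1],np.radians(p[2])) for P in(WB,WG)],mt.shape,4)
for nm,w in(('top',(1,0)),('side',(0,1)),('both',(1,1))):
    f=lambda p: w[0]*np.sum((img(p,T)-mt)**2)+w[1]*np.sum((img(p,S,shs)-ms)**2)
    p0=np.array([461.6,257.7,56.3]); s=minimize(f,p0,method='Nelder-Mead',options=dict(initial_simplex=[p0,p0+[5,0,0],p0+[0,5,0],p0+[0,0,5]],xatol=.05,fatol=.1))
    print(nm,s.x.round(2),round(s.fun,1),'grip',place([[-39,0,46]],s.x[0],s.x[1],np.radians(s.x[2])).round(1))
E
python3 fitw.py; python3 -c "
from go import *
rep()
for p in [(-50,42,59),(-76,42,59),(-89,42,58),(-101,42,43),(-108,42,30),(-113,42,16)]: print(fdelta(*p))"
```

```text
335 475
top [461.6 257.7  56.3] 16.0 grip [[440.  225.3  46. ]]
side [462.47 250.54  55.77] 32.7 grip [[440.5 218.3  46. ]]
both [461.8  256.67  55.41] 90.5 grip [[439.7 224.6  46. ]]
t 2.3 fix [-30.   43.6] p [ 423.1 -178.    57.8] rot [-1.798e+02 -1.000e-01  8.690e+01] F [-0.5 -0.7 -0.3] op -0.0 gf 0.0
[-0.4    0.032 -0.024 -0.029 -0.011 -0.002]
[-0.92   0.032 -0.025 -0.029 -0.011 -0.002]
[-1.18   0.032 -0.005 -0.029 -0.011 -0.002]
[-1.421  0.033  0.294 -0.029 -0.011 -0.002]
[-1.561  0.034  0.554 -0.029 -0.011 -0.002]
[-1.661  0.035  0.834 -0.029 -0.011 -0.002]
```

Request:
{"op": "drive_tool", "data": {"plan": [{"x": -0.3,"y": 0.03,"z": -0.02,"ax": 0,"ay": 0,"az": 0,"hand": 0},{"x": -0.5,"y": 0.03,"z": -0.02,"ax": 0,"ay": 0,"az": 0,"hand": 0},{"x": -0.65,"y": 0.03,"z": -0.02,"ax": 0,"ay": 0,"az": 0,"hand": 0},{"x": -0.8,"y": 0.03,"z": -0.02,"ax": 0,"ay": 0,"az": 0,"hand": 0},{"x": -0.95,"y": 0.03,"z": -0.02,"ax": 0,"ay": 0,"az": 0,"hand": 0},{"x": -1.1,"y": 0.03,"z": -0.01,"ax": 0,"ay": 0,"az": 0,"hand": 0},{"x": -1.2,"y": 0.03,"z": 0,"ax": 0,"ay": 0,"az": 0,"hand": 0},{"x": -1.2,"y": 0.03,"z": 0,"ax": 0,"ay": 0,"az": 0,"hand": 0}]}}

```text
clock: 3.1
eef_pos: [422.4, -239.5, 58.7]
tcp_rot: [3.141, 0.0, 1.515]
contact_force: [0.4, -0.3, 0.3]
opening: 0.004
grasp_force: 0.3
```

```bash
python3 -c "
from go import *
from h import *
rep()
for p in [(-94,42,52),(-101,42,43),(-108,42,30),(-113,42,16)]: print(fdelta(*p))
im=imaging.grab_frame('side')[:,:,::-1]; cv2.imwrite('raw_side2.png',im)
im2=imaging.grab_frame('top')[:,:,::-1]
a=cv2.resize(im[160:260,300:400],None,fx=4,fy=4,interpolation=cv2.INTER_CUBIC)
b=cv2.resize(im2[205:275,330:430],None,fx=4,fy=4,interpolation=cv2.INTER_CUBIC)
p=np.zeros((400,800,3),np.uint8); p[:,:400]=a; p[:280,400:]=b; cv2.imwrite('pics/s2.png',p)
"
```

```text
t 3.1 fix [-91.5  41. ] p [ 422.4 -239.5   58.7] rot [180.    0.   86.8] F [ 0.4 -0.3  0.3] op 0.004 gf 0.3
[-0.05  -0.019  0.135  0.001  0.002 -0.012]
[-0.19  -0.019  0.315  0.001  0.002 -0.012]
[-0.33  -0.019  0.575  0.001  0.002 -0.012]
[-0.43  -0.019  0.855  0.001  0.002 -0.012]
```

View pics/s2.png

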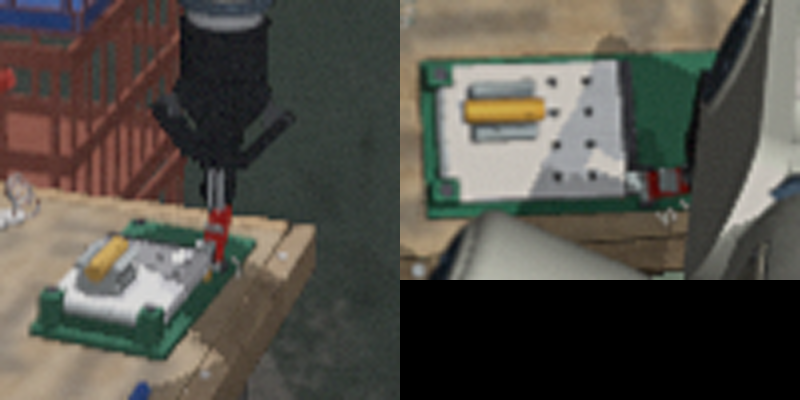

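The hasp is off the catch and leaning away: it runs at (645–690,183) in the top crop, with the fingers above it at (217,200) in the side crop. Now I fold it down.

Request:
{"op": "drive_tool", "data": {"plan": [{"x": -0.05,"y": -0.02,"z": 0.13,"ax": 0,"ay": 0,"az": 0,"hand": 0},{"x": -0.19,"y": -0.02,"z": 0.3,"ax": 0,"ay": 0,"az": 0,"hand": 0},{"x": -0.26,"y": -0.02,"z": 0.45,"ax": 0,"ay": 0,"az": 0,"hand": 0},{"x": -0.33,"y": -0.02,"z": 0.58,"ax": 0,"ay": 0,"az": 0,"hand": 0},{"x": -0.4,"y": -0.02,"z": 0.7,"ax": 0,"ay": 0,"az": 0,"hand": 0},{"x": -0.44,"y": -0.02,"z": 0.8,"ax": 0,"ay": 0,"az": 0,"hand": 0},{"x": -0.44,"y": -0.02,"z": 0.86,"ax": 0,"ay": 0,"az": 0,"hand": 0},{"x": -0.44,"y": -0.02,"z": 0.86,"ax": 0,"ay": 0,"az": 0,"hand": 0}]}}

```text
clock: 4.0
eef_pos: [420.1, -261.1, 16.2]
tcp_rot: [-3.141, 0.0, 1.516]
contact_force: [-4.7, 0.0, 14.4]
opening: 0.002
grasp_force: 7.2
```

```bash
python3 -c "
from go import *
rep()"
```

```text
t 4.0 fix [-113.1   42.1] p [ 420.1 -261.1   16.2] rot [-180.     0.    86.9] F [-4.7  0.  14.4] op 0.002 gf 7.2
```

Request:
{"op": "drive_tool", "data": {"plan": [{"x": 0,"y": 0,"z": -1,"ax": 0,"ay": 0,"az": 0,"hand": 0},{"x": 0,"y": 0,"z": -2,"ax": 0,"ay": 0,"az": 0,"hand": 0},{"x": 0,"y": 0,"z": -2.7,"ax": 0,"ay": 0,"az": 0,"hand": 0},{"x": 0,"y": 0,"z": -2.7,"ax": 0,"ay": 0,"az": 0,"hand": 0}]}}

```text
clock: 4.4
eef_pos: [422.8, -262.4, 155.5]
tcp_rot: [3.134, 0.004, 1.516]
contact_force: [0.4, 0.6, -1.0]
opening: 0.002
grasp_force: 0.0
```

```bash
python3 -c "
from go import *
rep(); print(delta([440,225,150],56.3))"
```

```text
t 4.4 fix [-114.3   39.4] p [ 422.8 -262.4  155.5] rot [179.6   0.2  86.9] F [ 0.4  0.6 -1. ] op 0.002 gf 0.0
[ 9.752 -0.191  0.069  0.078  0.019  5.094]
```

Request:
{"op": "drive_tool", "data": {"plan": [{"x": 7.0,"y": -0.19,"z": 0,"ax": 0,"ay": 0,"az": 5.1,"hand": 60},{"x": 7.0,"y": -0.19,"z": 0,"ax": 0,"ay": 0,"az": 5.1,"hand": 60},{"x": 7.0,"y": -0.19,"z": 0,"ax": 0,"ay": 0,"az": 5.1,"hand": 60},{"x": 7.0,"y": -0.19,"z": 0,"ax": 0,"ay": 0,"az": 5.1,"hand": 60},{"x": 7.0,"y": -0.19,"z": 0,"ax": 0,"ay": 0,"az": 5.1,"hand": 60},{"x": 7.0,"y": -0.19,"z": 0,"ax": 0,"ay": 0,"az": 5.1,"hand": 60},{"x": 7.0,"y": -0.19,"z": 0,"ax": 0,"ay": 0,"az": 5.1,"hand": 60},{"x": 7.0,"y": -0.19,"z": 0,"ax": 0,"ay": 0,"az": 5.1,"hand": 60}]}}

```text
clock: 5.2
eef_pos: [429.2, 92.4, 150.3]
tcp_rot: [-3.141, -0.0, 0.984]
contact_force: [0.5, -0.7, 0.8]
opening: 0.7
grasp_force: 0.0
```

```bash
python3 -c "
from go import *
from h import *
rep(); print(delta([440,225,100],56.3),delta([440,225,29],56.3))
im=imaging.grab_frame('side')[:,:,::-1]; cv2.imwrite('raw_side3.png',im)
im2=imaging.grab_frame('top')[:,:,::-1]; cv2.imwrite('raw_top3.png',im2)
a=cv2.resize(im[190:310,270:390],None,fx=3.3,fy=3.3,interpolation=cv2.INTER_CUBIC)
b=cv2.resize(im2[205:275,330:430],None,fx=4,fy=4,interpolation=cv2.INTER_CUBIC)
c=cv2.resize(im2[220:280,200:300],None,fx=4,fy=4,interpolation=cv2.INTER_CUBIC)
p=np.zeros((520,800,3),np.uint8); p[:396,:396]=a; p[:280,400:]=b; p[280:520,400:]=c; cv2.imwrite('pics/s3.png',p)
"
```

```text
t 5.2 fix [240.4  52.2] p [429.2  92.4 150.3] rot [-180.    -0.    56.4] F [ 0.5 -0.7  0.8] op 0.7 gf 0.0
[ 2.327e+00 -1.287e+00  1.007e+00 -6.000e-03 -2.000e-03  1.400e-02] [ 2.327e+00 -1.287e+00  2.427e+00 -6.000e-03 -2.000e-03  1.400e-02]
```

View pics/s3.png

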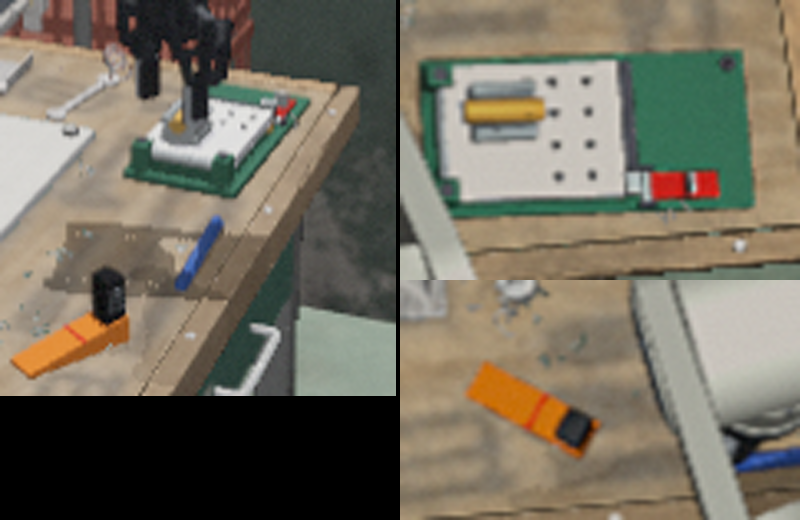

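The hasp lies flat on the apron, at (650–718,185) in the top crop. The wedge is undisturbed at (533,410). Next I go to the grip.

Request:
{"op": "drive_tool", "data": {"plan": [{"x": 2.33,"y": -1.29,"z": 0.8,"ax": 0,"ay": 0,"az": 0,"hand": 60},{"x": 2.33,"y": -1.29,"z": 0.8,"ax": 0,"ay": 0,"az": 0,"hand": 60},{"x": 2.33,"y": -1.29,"z": 0.8,"ax": 0,"ay": 0,"az": 0,"hand": 60},{"x": 2.33,"y": -1.29,"z": 0.8,"ax": 0,"ay": 0,"az": 0,"hand": 60},{"x": 2.33,"y": -1.29,"z": 0.8,"ax": 0,"ay": 0,"az": 0,"hand": 60}]}}

```text
clock: 5.8
eef_pos: [440.2, 221.5, 109.9]
tcp_rot: [-3.141, 0.002, 0.984]
contact_force: [-0.4, 0.0, -0.2]
opening: 0.704
grasp_force: 0.0
```

```bash
python3 -c "
from go import *
rep(); print(delta([440,225,29],56.3))"
```

```text
t 5.8 fix [369.8  48.2] p [440.2 221.5 109.9] rot [-1.80e+02  1.00e-01  5.64e+01] F [-0.4  0.  -0.2] op 0.704 gf 0.0
[ 0.06  -0.041  1.617 -0.007  0.02   0.009]
```

Request:
{"op": "drive_tool", "data": {"plan": [{"x": 0.02,"y": -0.02,"z": 0.6,"ax": 0,"ay": 0,"az": 0,"hand": 60},{"x": 0.02,"y": -0.02,"z": 1.2,"ax": 0,"ay": 0,"az": 0,"hand": 60},{"x": 0.02,"y": -0.02,"z": 1.6,"ax": 0,"ay": 0,"az": 0,"hand": 60},{"x": 0.02,"y": -0.02,"z": 1.6,"ax": 0,"ay": 0,"az": 0,"hand": 60},{"x": 0.02,"y": -0.02,"z": 1.6,"ax": 0,"ay": 0,"az": 0,"hand": 60}]}}

```text
clock: 6.3
eef_pos: [440.6, 222.1, 31.1]
tcp_rot: [-3.141, 0.001, 0.981]
contact_force: [0.6, 0.2, 1.4]
opening: 0.702
grasp_force: 0.0
```

```bash
python3 -c "
from go import *
from h import *
rep(); print(delta([440,225,29],56.3))
im=imaging.grab_frame('side')[:,:,::-1]
a=cv2.resize(im[240:310,250:350],None,fx=7,fy=7,interpolation=cv2.INTER_CUBIC)
cv2.imwrite('pics/s4.png',a)
"
```

```text
t 6.3 fix [370.5  47.8] p [440.6 222.1  31.1] rot [-180.     0.    56.2] F [0.6 0.2 1.4] op 0.702 gf 0.0
[ 0.041 -0.042  0.043 -0.002  0.007 -0.019]
```

View pics/s4.png

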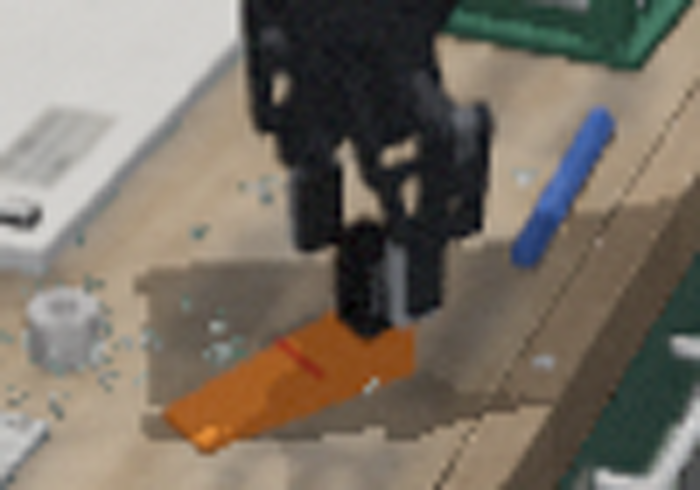

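The open fingers straddle the black grip at about (365,280), clear of everything else. Closing now.

Request:
{"op": "drive_tool", "data": {"grip_force": 60, "plan": [{"x": 0.02,"y": -0.02,"z": 0.03,"ax": 0,"ay": 0,"az": 0,"hand": 40},{"x": 0.02,"y": -0.02,"z": 0.03,"ax": 0,"ay": 0,"az": 0,"hand": 30},{"x": 0.02,"y": -0.02,"z": 0.03,"ax": 0,"ay": 0,"az": 0,"hand": 10},{"x": 0.02,"y": -0.02,"z": 0.03,"ax": 0,"ay": 0,"az": 0,"hand": 10},{"x": 0.02,"y": -0.02,"z": 0.03,"ax": 0,"ay": 0,"az": 0,"hand": 10},{"x": 0.02,"y": -0.02,"z": 0.03,"ax": 0,"ay": 0,"az": 0,"hand": 10}]}}

```text
clock: 6.95
eef_pos: [440.8, 225.0, 30.2]
tcp_rot: [3.141, -0.001, 0.982]
contact_force: [-0.7, -1.8, 6.9]
opening: 0.272
grasp_force: 58.4
```

Request:
{"op": "drive_tool", "data": {"plan": [{"x": 0,"y": 0,"z": -0.4,"ax": 0,"ay": 0,"az": 0,"hand": 10},{"x": 0,"y": 0,"z": -1.0,"ax": 0,"ay": 0,"az": 0,"hand": 10},{"x": 0,"y": 0,"z": -1.6,"ax": 0,"ay": 0,"az": 0,"hand": 10},{"x": 0,"y": 0,"z": -2.2,"ax": 0,"ay": 0,"az": 0,"hand": 10},{"x": 0,"y": 0,"z": -2.2,"ax": 0,"ay": 0,"az": 0,"hand": 10}]}}

```text
clock: 7.45
eef_pos: [442.5, 225.9, 143.1]
tcp_rot: [3.138, -0.006, 0.982]
contact_force: [-0.2, 0.4, -1.3]
opening: 0.271
grasp_force: 59.4
```

```bash
python3 -c "
from go import *
rep(); print(fw(-147,-12),fdelta(-147,-12,140))"
```

```text
t 7.45 fix [374.3  46.1] p [442.5 225.9 143.1] rot [179.8  -0.3  56.3] F [-0.2  0.4 -1.3] op 0.271 gf 59.4
[ 472.33285454 -297.83383629] [-8.381  6.312  0.035  0.046 -0.046 -5.104]
```

```bash
python3 -c "
from go import *
print(delta([425,-110,143],86.9))"
```

```text
[-5.781  3.439 -0.02   0.046 -0.046 -5.104]
```

Request:
{"op": "drive_tool", "data": {"plan": [{"x": -5.78,"y": 3.44,"z": 0,"ax": 0.04,"ay": -0.03,"az": -5.1,"hand": 10},{"x": -5.78,"y": 3.44,"z": 0,"ax": 0.04,"ay": -0.03,"az": -5.1,"hand": 10},{"x": -5.78,"y": 3.44,"z": 0,"ax": 0.04,"ay": -0.03,"az": -5.1,"hand": 10},{"x": -5.78,"y": 3.44,"z": 0,"ax": 0.04,"ay": -0.03,"az": -5.1,"hand": 10},{"x": -5.78,"y": 3.44,"z": 0,"ax": 0.04,"ay": -0.03,"az": -5.1,"hand": 10},{"x": -5.78,"y": 3.44,"z": 0,"ax": 0.04,"ay": -0.03,"az": -5.1,"hand": 10},{"x": -5.78,"y": 3.44,"z": 0,"ax": 0.04,"ay": -0.03,"az": -5.1,"hand": 10},{"x": -5.78,"y": 3.44,"z": 0,"ax": 0.04,"ay": -0.03,"az": -5.1,"hand": 10}]}}

```text
clock: 8.25
eef_pos: [422.1, -115.1, 138.9]
tcp_rot: [-3.137, 0.003, 1.513]
contact_force: [-0.4, 0.2, -2.1]
opening: 0.275
grasp_force: 59.3
```

```bash
python3 -c "
from go import *
rep(); print(fdelta(-150,-12,100))"
```

```text
t 8.25 fix [32.7 48. ] p [ 422.1 -115.1  138.9] rot [-179.7    0.2   86.7] F [-0.4  0.2 -2.1] op 0.275 gf 59.3
[-3.647  1.219  0.783 -0.046  0.028 -0.04 ]
```

Request:
{"op": "drive_tool", "data": {"plan": [{"x": -3.65,"y": 1.22,"z": 0,"ax": 0,"ay": 0,"az": 0,"hand": 10},{"x": -3.65,"y": 1.22,"z": 0,"ax": 0,"ay": 0,"az": 0,"hand": 10},{"x": -3.65,"y": 1.22,"z": 0,"ax": 0,"ay": 0,"az": 0,"hand": 10},{"x": -3.65,"y": 1.22,"z": 0.3,"ax": 0,"ay": 0,"az": 0,"hand": 10},{"x": -3.65,"y": 1.22,"z": 0.7,"ax": 0,"ay": 0,"az": 0,"hand": 10},{"x": -3.65,"y": 1.22,"z": 0.7,"ax": 0,"ay": 0,"az": 0,"hand": 10},{"x": -3.65,"y": 1.22,"z": 0.7,"ax": 0,"ay": 0,"az": 0,"hand": 10},{"x": -3.65,"y": 1.22,"z": 0.7,"ax": 0,"ay": 0,"az": 0,"hand": 10}]}}

```text
clock: 9.05
eef_pos: [473.7, -295.8, 104.9]
tcp_rot: [-3.137, 0.002, 1.517]
contact_force: [-0.3, -0.5, -1.8]
opening: 0.27
grasp_force: 59.4
```

Run:
```python
from go import *
from h import *
rep(); print(fdelta(-150,-12,55))
im=imaging.grab_frame('side')[:,:,::-1]; cv2.imwrite('raw_side5.png',im)
im2=imaging.grab_frame('top')[:,:,::-1]; cv2.imwrite('raw_top5.png',im2)
a=cv2.resize(im[170:260,300:390],None,fx=4.4,fy=4.4,interpolation=cv2.INTER_CUBIC)
b=cv2.resize(im2[195:275,330:430],None,fx=4,fy=4,interpolation=cv2.INTER_CUBIC)
p=np.zeros((400,800,3),np.uint8); p[:396,:396]=a; p[:320,400:]=b; cv2.imwrite('pics/s5.png',p)
```

```text
t 9.05 fix [-144.9  -13.3] p [ 473.7 -295.8  104.9] rot [-1.797e+02  1.000e-01  8.690e+01] F [-0.3 -0.5 -1.8] op 0.27 gf 59.4
[-0.1   -0.021  0.998 -0.045  0.018  0.004]
```

View pics/s5.png

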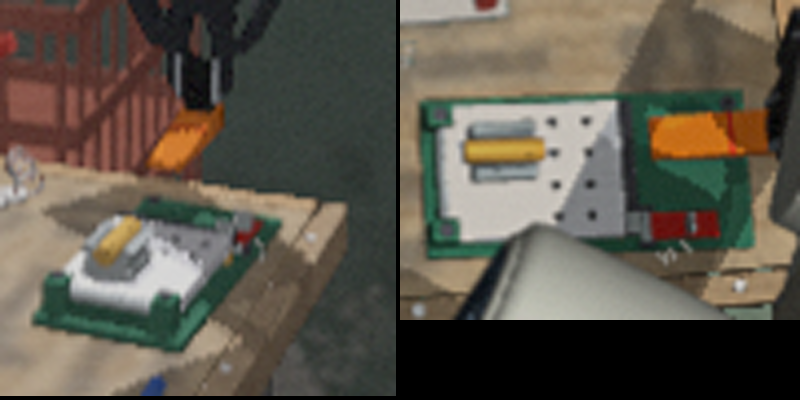

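The wedge hangs level in the grip. In the top crop its thin end is at (650,136) and the red line at (733,131). I use these to find the grip-to-wedge offset.

Run:
```python
from go import *
from h import *
c=cam('top'); im=cv2.imread('raw_top5.png'); hsv=cv2.cvtColor(im,cv2.COLOR_BGR2HSV)
o=cv2.inRange(hsv,(0,150,90),(20,255,255)); o[:,:385]=0; o[:220]=0; o[240:]=0
for u in range(390,424): 
    v=np.nonzero(o[:,u])[0]
    if len(v): print((u,v.min(),v.max()),end=' ')
print()
print('hue row',[tuple(int(q) for q in hsv[228,u]) for u in range(408,418)])
a=np.radians(FY); M=np.array([[np.cos(a),np.sin(a)],[-np.sin(a),np.cos(a)]])
def fx(u,v,z): return (M@(back(c,[[u,v]],z)[0,:2]-F)).round(1)
zb=104.9-30.2; rep()
print('thin',fx(392.3,228.5,zb+4),'line',fx(412.8,227.6,zb+15))
# fit by silhouette of body (visible orange cols only)
s=state()[1]
def f(p):
    w=place(WB,*fw(*p[:2]),np.radians(FY+p[2]),zb); m=sil(c,[w],o.shape,4)
    return np.sum((m[218:242,385:420]-(o[218:242,385:420]>0))**2)
p0=np.array([-106.,-12,0]); r=minimize(f,p0,method='Nelder-Mead',options=dict(initial_simplex=[p0,p0+[4,0,0],p0+[0,4,0],p0+[0,0,4]],xatol=.05,fatol=.05)); print('wedge origin fix, yaw',r.x.round(2),r.fun)
```

```text
(392, np.int64(225), np.int64(228)) (393, np.int64(224), np.int64(234)) (394, np.int64(224), np.int64(234)) (395, np.int64(224), np.int64(234)) (396, np.int64(224), np.int64(234)) (397, np.int64(224), np.int64(233)) (398, np.int64(224), np.int64(234)) (399, np.int64(224), np.int64(234)) (400, np.int64(223), np.int64(234)) (401, np.int64(224), np.int64(234)) (402, np.int64(224), np.int64(234)) (403, np.int64(223), np.int64(234)) (404, np.int64(223), np.int64(234)) (405, np.int64(223), np.int64(234)) (406, np.int64(223), np.int64(233)) (407, np.int64(223), np.int64(233)) (408, np.int64(223), np.int64(233)) (409, np.int64(223), np.int64(233)) (410, np.int64(223), np.int64(233)) (411, np.int64(223), np.int64(233)) (412, np.int64(223), np.int64(233)) (413, np.int64(223), np.int64(233)) (414, np.int64(223), np.int64(233)) (415, np.int64(223), np.int64(233)) (416, np.int64(223), np.int64(233)) (417, np.int64(223), np.int64(233)) (418, np.int64(222), np.int64(233)) (419, np.int64(222), np.int64(233)) (420, np.int64(222), np.int64(233)) (421, np.int64(223), np.int64(232)) 
hue row [(15, 222, 201), (15, 219, 201), (15, 229, 199), (14, 229, 138), (5, 231, 117), (8, 226, 122), (13, 222, 132), (14, 235, 128), (14, 239, 130), (13, 221, 129)]
t 9.15 fix [-145.2  -13.6] p [ 474.1 -296.1  105.3] rot [-1.798e+02  1.000e-01  8.690e+01] F [ 0.4  0.2 -2.1] op 0.269 gf 59.4
thin [-57.7 -15.4] line [-114.   -14.4]
wedge origin fix, yaw [-107.66  -14.18    1.23] 7.123998462129949
```

Request:
{"op": "drive_tool", "data": {"plan": [{"x": -0.1,"y": -0.03,"z": 0.4,"ax": -0.04,"ay": 0.02,"az": 0,"hand": 10},{"x": -0.1,"y": -0.03,"z": 0.8,"ax": -0.04,"ay": 0.02,"az": 0,"hand": 10},{"x": -0.1,"y": -0.03,"z": 1.1,"ax": -0.04,"ay": 0.02,"az": 0,"hand": 10},{"x": -0.1,"y": -0.03,"z": 1.2,"ax": -0.04,"ay": 0.02,"az": 0,"hand": 10},{"x": -0.1,"y": -0.03,"z": 1.24,"ax": -0.04,"ay": 0.02,"az": 0,"hand": 10},{"x": -0.1,"y": -0.03,"z": 1.24,"ax": -0.04,"ay": 0.02,"az": 0,"hand": 10},{"x": -0.1,"y": -0.03,"z": 1.24,"ax": -0.04,"ay": 0.02,"az": 0,"hand": 10}]}}

```text
clock: 9.85
eef_pos: [472.0, -302.0, 43.1]
tcp_rot: [3.141, 0.0, 1.516]
contact_force: [0.3, -0.2, -1.9]
opening: 0.272
grasp_force: 59.6
```

```bash
python3 -c "
from go import *
rep(); print(fdelta(-150,-12,40.2))"
```

```text
t 9.85 fix [-151.2  -11.9] p [ 472.  -302.    43.1] rot [180.    0.   86.9] F [ 0.3 -0.2 -1.9] op 0.272 gf 59.6
[ 0.024  0.001  0.057  0.003  0.004 -0.005]
```

Lower until contact shows.

Request:
{"op": "drive_tool", "data": {"plan": [{"x": 0,"y": 0,"z": 0.03,"ax": 0,"ay": 0,"az": 0,"hand": 10},{"x": 0,"y": 0,"z": 0.05,"ax": 0,"ay": 0,"az": 0,"hand": 10},{"x": 0,"y": 0,"z": 0.05,"ax": 0,"ay": 0,"az": 0,"hand": 10},{"x": 0,"y": 0,"z": 0.05,"ax": 0,"ay": 0,"az": 0,"hand": 10}]}}

```text
clock: 10.25
eef_pos: [471.7, -302.0, 40.2]
tcp_rot: [-3.141, 0.0, 1.516]
contact_force: [-0.8, -0.5, 2.3]
opening: 0.271
grasp_force: 60.0
```

```bash
python3 -c "
from go import *
rep()"
```

```text
t 10.25 fix [-151.2  -11.6] p [ 471.7 -302.    40.2] rot [-180.     0.    86.9] F [-0.8 -0.5  2.3] op 0.271 gf 60.0
```

The wedge has touched down at z 40.2, as predicted. Pushing in until just before the lip.

Request:
{"op": "drive_tool", "data": {"plan": [{"x": 0.12,"y": 0,"z": 0.01,"ax": 0,"ay": 0,"az": 0,"hand": 10},{"x": 0.24,"y": 0,"z": 0.01,"ax": 0,"ay": 0,"az": 0,"hand": 10},{"x": 0.36,"y": 0,"z": 0.01,"ax": 0,"ay": 0,"az": 0,"hand": 10},{"x": 0.48,"y": 0,"z": 0.01,"ax": 0,"ay": 0,"az": 0,"hand": 10},{"x": 0.6,"y": 0,"z": 0.01,"ax": 0,"ay": 0,"az": 0,"hand": 10},{"x": 0.7,"y": 0,"z": 0.01,"ax": 0,"ay": 0,"az": 0,"hand": 10},{"x": 0.7,"y": 0,"z": 0.01,"ax": 0,"ay": 0,"az": 0,"hand": 10}]}}

```text
clock: 10.95
eef_pos: [474.5, -266.8, 40.1]
tcp_rot: [3.14, 0.001, 1.516]
contact_force: [1.8, 1.2, 5.6]
opening: 0.27
grasp_force: 60.5
```

Request:
{"op": "drive_tool", "data": {"plan": [{"x": 0.04,"y": 0,"z": 0,"ax": 0,"ay": 0,"az": 0,"hand": 10},{"x": 0.08,"y": 0,"z": 0,"ax": 0,"ay": 0,"az": 0,"hand": 10}]}}

```text
clock: 11.15
eef_pos: [474.8, -263.6, 40.2]
tcp_rot: [3.14, 0.002, 1.516]
contact_force: [-0.4, -5.7, 5.5]
opening: 0.271
grasp_force: 60.3
```

Request:
{"op": "drive_tool", "data": {"plan": [{"x": 0.04,"y": 0,"z": 0,"ax": 0,"ay": 0,"az": 0,"hand": 10},{"x": 0.08,"y": 0,"z": 0,"ax": 0,"ay": 0,"az": 0,"hand": 10}]}}

```text
clock: 11.35
eef_pos: [475.1, -260.3, 40.2]
tcp_rot: [3.139, 0.003, 1.517]
contact_force: [-1.5, -7.9, 3.1]
opening: 0.273
grasp_force: 60.2
```

```bash
python3 -c "
from go import *
rep()"
```

```text
t 11.35 fix [-109.3  -12.7] p [ 475.1 -260.3   40.2] rot [1.799e+02 1.000e-01 8.690e+01] F [-1.5 -7.9  3.1] op 0.273 gf 60.2
```

Request:
{"op": "drive_tool", "data": {"plan": [{"x": 0.06,"y": 0,"z": 0.01,"ax": 0,"ay": 0,"az": 0,"hand": 10},{"x": 0.12,"y": 0,"z": 0.01,"ax": 0,"ay": 0,"az": 0,"hand": 10},{"x": 0.18,"y": 0,"z": 0.01,"ax": 0,"ay": 0,"az": 0,"hand": 10},{"x": 0.24,"y": 0,"z": 0.01,"ax": 0,"ay": 0,"az": 0,"hand": 10},{"x": 0.3,"y": 0,"z": 0.01,"ax": 0,"ay": 0,"az": 0,"hand": 10},{"x": 0.34,"y": 0,"z": 0.01,"ax": 0,"ay": 0,"az": 0,"hand": 10},{"x": 0.34,"y": 0,"z": 0.01,"ax": 0,"ay": 0,"az": 0,"hand": 10}]}}

```text
clock: 12.05
eef_pos: [476.7, -243.5, 40.1]
tcp_rot: [3.138, 0.003, 1.516]
contact_force: [-0.8, -7.2, 8.3]
opening: 0.275
grasp_force: 60.8
```

Run:
```python
from go import *
from h import *
rep()
im=imaging.grab_frame('side')[:,:,::-1]; cv2.imwrite('raw_side6.png',im)
im2=imaging.grab_frame('top')[:,:,::-1]; cv2.imwrite('raw_top6.png',im2)
a=cv2.resize(im[190:250,310:370],None,fx=6.6,fy=6.6,interpolation=cv2.INTER_CUBIC)
b=cv2.resize(im2[205:265,355:425],None,fx=5.7,fy=5.7,interpolation=cv2.INTER_CUBIC)
p=np.zeros((400,800,3),np.uint8); p[:396,:396]=a; p[:b.shape[0],400:400+b.shape[1]]=b; cv2.imwrite('pics/s6.png',p)
```

```text
t 12.05 fix [-92.5 -13.4] p [ 476.7 -243.5   40.1] rot [179.8   0.2  86.9] F [-0.8 -7.2  8.3] op 0.275 gf 60.8
```

View pics/s6.png

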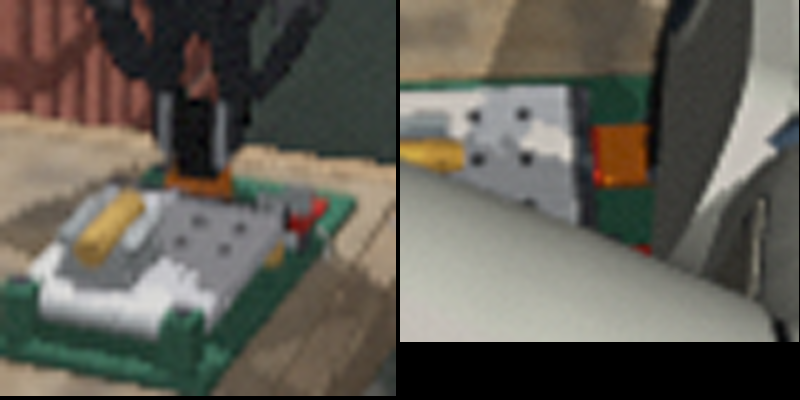

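The plate is lifting evenly. The red line is still just visible at (598,155) in the top crop, right beside the lip edge at (592,155). I measure its remaining distance.

Run:
```python
from go import *
from h import *
c=cam('top'); im=cv2.imread('raw_top6.png'); hsv=cv2.cvtColor(im,cv2.COLOR_BGR2HSV)
for v in (229,232,235): print(v,[(u,*[int(q) for q in im[v,u][::-1]]) for u in range(384,395)])
print('line if TCP-92.5,origin=TCP+37.5:',[proj(c,[*fw(-92.5+off-5,-13.4),25]).round(1).tolist() for off in(36,37.5,39)])
print('lip front bottom/top',proj(c,[*fw(-55,-13),24]).round(1),proj(c,[*fw(-54.6,-13),38]).round(1))
```

```text
229 [(384, 188, 184, 176), (385, 110, 109, 106), (386, 54, 58, 61), (387, 37, 41, 48), (388, 72, 34, 27), (389, 120, 33, 18), (390, 129, 58, 9), (391, 130, 67, 12), (392, 129, 64, 9), (393, 130, 66, 11), (394, 131, 65, 18)]
232 [(384, 203, 198, 189), (385, 117, 115, 110), (386, 58, 62, 67), (387, 55, 62, 68), (388, 72, 62, 57), (389, 115, 33, 30), (390, 128, 60, 8), (391, 131, 68, 19), (392, 129, 66, 13), (393, 127, 65, 5), (394, 128, 62, 1)]
235 [(384, 121, 124, 127), (385, 80, 79, 84), (386, 41, 44, 46), (387, 30, 39, 44), (388, 61, 43, 47), (389, 172, 49, 32), (390, 145, 50, 11), (391, 137, 68, 15), (392, 132, 66, 8), (393, 131, 66, 14), (394, 133, 65, 16)]
line if TCP-92.5,origin=TCP+37.5: [[[389.8, 232.1]], [[389.3, 232.2]], [[388.8, 232.2]]]
lip front bottom/top [[387.6 232.4]] [[388.4 231.6]]
```

Request:
{"op": "drive_tool", "data": {"plan": [{"x": 0.03,"y": 0,"z": 0,"ax": 0,"ay": 0,"az": 0,"hand": 10},{"x": 0.06,"y": 0,"z": 0,"ax": 0,"ay": 0,"az": 0,"hand": 10},{"x": 0.08,"y": 0,"z": 0,"ax": 0,"ay": 0,"az": 0,"hand": 10},{"x": 0.08,"y": 0,"z": 0,"ax": 0,"ay": 0,"az": 0,"hand": 10},{"x": 0.08,"y": 0,"z": 0,"ax": 0,"ay": 0,"az": 0,"hand": 10},{"x": 0.08,"y": 0,"z": 0,"ax": 0,"ay": 0,"az": 0,"hand": 10}]}}

```text
clock: 12.75
eef_pos: [476.9, -239.6, 40.2]
tcp_rot: [3.138, 0.003, 1.516]
contact_force: [-0.7, -8.8, 7.5]
opening: 0.272
grasp_force: 60.6
```

Run:
```python
from go import *
from h import *
rep()
im=imaging.grab_frame('side')[:,:,::-1]; cv2.imwrite('raw_side7.png',im)
im2=imaging.grab_frame('top')[:,:,::-1]; cv2.imwrite('raw_top7.png',im2); rep()
for v in (229,232,235): print(v,[(u,*[int(q) for q in im2[v,u][::-1]]) for u in range(385,393)])
# lip lift: plate dark-edge shift between first view and now, side cam (z sensitivity ~0.33 px/mm)
```

```text
t 12.75 fix [-88.6 -13.4] p [ 476.9 -239.6   40.2] rot [179.8   0.2  86.9] F [-0.7 -8.8  7.5] op 0.272 gf 60.6
t 12.85 fix [-88.6 -13.4] p [ 476.9 -239.6   40.1] rot [179.8   0.2  86.9] F [-0.7 -8.5  7.4] op 0.273 gf 60.6
229 [(385, 105, 102, 99), (386, 37, 41, 42), (387, 35, 36, 42), (388, 78, 47, 31), (389, 124, 61, 15), (390, 131, 64, 9), (391, 129, 62, 1), (392, 128, 63, 6)]
232 [(385, 120, 118, 114), (386, 56, 59, 62), (387, 57, 59, 68), (388, 61, 48, 45), (389, 121, 59, 16), (390, 129, 62, 3), (391, 131, 65, 17), (392, 129, 65, 13)]
235 [(385, 80, 81, 84), (386, 36, 38, 40), (387, 39, 45, 48), (388, 54, 48, 55), (389, 123, 61, 25), (390, 133, 62, 5), (391, 132, 64, 8), (392, 131, 66, 11)]
```

```bash
python3 -c "
from go import *
rep(); print(fdelta(-88.4,-13.4,40.1))"
```

```text
t 12.85 fix [-88.6 -13.4] p [ 476.9 -239.6   40.1] rot [179.8   0.2  86.9] F [-0.7 -8.5  7.4] op 0.273 gf 60.6
[ 0.005 -0.     0.001  0.033  0.028 -0.002]
```

Request:
{"op": "drive_tool", "data": {"plan": [{"x": 0.01,"y": 0,"z": 0,"ax": 0.03,"ay": 0.03,"az": 0,"hand": 10},{"x": 0.01,"y": 0,"z": 0,"ax": 0.03,"ay": 0.03,"az": 0,"hand": 10},{"x": 0.01,"y": 0,"z": 0,"ax": 0.03,"ay": 0.03,"az": 0,"hand": 10},{"x": 0.01,"y": 0,"z": 0,"ax": 0.03,"ay": 0.03,"az": 0,"hand": 10},{"x": 0.01,"y": 0,"z": 0,"ax": 0.03,"ay": 0.03,"az": 0,"hand": 10}]}}

```text
clock: 13.35
eef_pos: [477.0, -239.3, 40.2]
tcp_rot: [3.141, -0.0, 1.517]
contact_force: [-0.6, -8.5, 8.2]
opening: 0.27
grasp_force: 60.7
```

Run:
```python
from go import *
from h import *
rep()
im=imaging.grab_frame('side')[:,:,::-1]; old=cv2.imread('raw_side3.png')
a=cv2.resize(im[195:255,310:370],None,fx=6.6,fy=6.6,interpolation=cv2.INTER_CUBIC)
b=cv2.resize(old[195:255,310:370],None,fx=6.6,fy=6.6,interpolation=cv2.INTER_CUBIC)
cv2.imwrite('pics/s7.png',np.hstack([a,b]))
```

```text
t 13.35 fix [-88.3 -13.5] p [ 477.  -239.3   40.2] rot [180.   -0.   86.9] F [-0.6 -8.5  8.2] op 0.27 gf 60.7
```

View pics/s7.png

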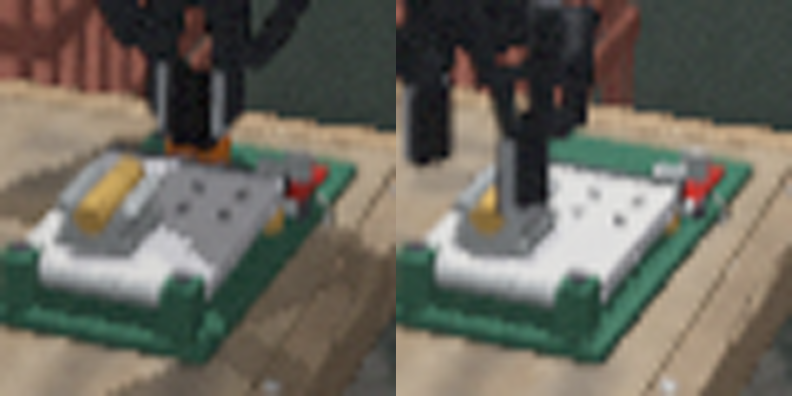

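The now/before pair shows the plate's front raised: a gap is visible over the brass pad at (275,215). The hasp is still folded and the fingers stand clear in front of the lip. The red line is under the lip and the wedge is held flat, so I'm handing in.

```bash
python3 -c "
from rig import r
print(r.sign_off())"
```

```text
the job is handed in; nothing more can be done
None
```

The job is handed in at about 13.4 s on the clock: the hasp is folded flat, and the wedge is held flat on the apron with its red line under the lip, carrying the plate at an estimated 5 mm lift, with the hand clear of the plate and no bystander touched as far as I could see.

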